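# Check a donated skate wheel's bearing bore with a go/no-go plug gauge

### The arm

A 7-joint arm with a two-finger parallel gripper is mounted at the origin on the work surface. World frame = base frame: x ahead of the robot, y to its left, z up, the work surface at z = 0. Lengths are in m, angles in rad, forces in N, time in s.
With the tool pointing down it reaches from about 0.4 to 0.85 m from the base axis. Payload 10.4 kg.
Tool frame: the origin (TCP) lies midway between the tips of the shut fingers; the grasp point (between the pads) lies 19 mm behind it; z points along the fingers, y is the line along which they close (so a half turn about z gives the same grasp; the last joint's range is limited). The gripper opens to 85 mm and grips with 20 to 120 N. Pads are 22 mm wide; open, the fingers measure 114 mm over their backs; the gripper's body (76 mm by 85 mm) begins 54 mm behind the grasp point. The pads swing forward as they close: fully open they stand 13 mm farther back than shut.
Start: joints at [-1.26, 0.332, -0.065, 1.46, 0.022, 1.35, -0.088], TCP at [0.205, 0.591, 0.231] pointing down, gripper open.
Joint ranges: [-2.6, 2.6], [-0.5, 2.12], [-1.47, 1.34], [0.16, 2.42], [-1.27, 4.41], [0.06, 2.06], [-2.6, 2.6]. Speed limits (rad/s): [2.22, 2.22, 2.79, 2.79, 3.14, 3.14, 3.14].

### API

Orientations are given as a unit quaternion [x, y, z, w].
In Python, from workcell import get_obs, camera, camera_params, hand_in gives the robot as it stands.
- The arm moves only by the tool carry_out, never from a script. Its argument "commands" is a list that holds one entry, the list of rows, each a list of 6 numbers: the shift along the tool's x, y, z in units of 40 mm (1.0 is 40 mm), then the turn, a rotation vector about the tool's x, y, z in units of 6 degrees (1.0 is 6 degrees). In form: [[[x, y, z, ax, ay, az], ...]]. A call has 1 to 20 rows; each row shifts and turns the commanded pose from where the row before left it, along the tool's axes as they then stand; what a row does not reach is not made up. A row lasts 1/12 s, in which the tool goes at most 41.7 mm and 7.16 degrees, less where a joint would pass 70% of its speed; a pose out of reach is approached as far as the arm can. A call is refused whole if a number of a shift passes 1 or a number of a turn 1, either way. A call with a gripper value outside its range is refused whole. "hand" is the closure, from -1 (fully open) to 1 (shut), set as the call begins (left out, the last holds). The fingers move at their own pace and stop on an object; "force" is the grip in N (left out, the last holds). Time passes only in rows, so rows that do not move let the fingers close. It gives the time, the measured TCP pose, the force, the opening and the grip force at its end, in the units of the state.
- get_obs(): the state, without advancing time (a new reading comes with each control period).
- camera(name): name is "scene" or "top" or "wrist"; returns the picture (384x512x3 uint8, red, green, blue); there is no depth.
- camera_params(name): a dict with "mtx" (3x3 intrinsics, pixels), "R" (3x3) and "t" (3): a world point X has camera coordinates R X + t. Camera axes: x right, y down, z forward; pixel columns grow to the right and rows downward; lengths in m; the calibration is good to about 2 mm. A picture is of the moment at which its call begins: read the wrist's pose just before it. camera_params takes no time and is no camera call; for the wrist camera it gives the pose at the moment of the call.
- hand_in(): hands the job in; it is judged then, once.
The state is a dict: "clock": time; "joint_pos": joint angles; "joint_velocities": joint speeds; "tau": joint torques, N m; "position": TCP position; "ee_rot": TCP orientation; "ft_force": force on the tool from outside, world axes, zero at the start; "torque": the same for the moment, N m; "grip_width": opening from 0.0 (shut) to 1.0 (fully open); "grasp_force": force on a finger pad.
Only numpy, scipy, OpenCV 4.12 (cv2) and the standard library are available. Lean on these libraries where they do the work, as an engineer would, in place of code of your own. Each camera call takes 0.05 s, during which the arm holds its last target. There are 200 camera calls.

### The job

Check the bearing bore of the donated skate wheel in the blue stand with the double-ended plug gauge: slide the green go end in until its collar is home against the hub and draw it out, then press the red no-go end squarely into the mouth of the same bore with about 10 N for a second, to confirm that only its tapered nose enters and the rest is refused. Then lay the gauge back in its wooden rack, either way round, and let go. Feel your way: never push on the wheel with more than 30 N, do not drop the gauge, and leave the glasses, spare wheels, spray bottle and screwdriver where they are.

Things in the scene. Friction and masses are not known exactly. Their poses are not given: they have to be found in the camera images.
- stand: Blue wheel stand, fixed; base plate 150 x 80 x 12 mm, origin at the centre of its underside, z up. It holds an orange skate wheel (80 mm diameter, 24 mm thick) upright and rigidly between two aluminium posts (10 mm thick, 84 mm tall, 46 mm either side of the bore along x). The wheel's 22 mm through bore runs level along the stand's y.
- stand_mid (a point): Nominal middle of the bore, 75 mm above the stand's origin, axes as the stand's. Hub faces at y = -12 and +12 mm here, mouths alike, edges sharp; either may be used for either end. The wheel is on a cross-slide locked wherever it was left: the true bore axis lies anywhere from 8 mm to the -x side to 8 mm to the +x side of this point, which this pose does not tell: see or feel it.
- gauge_mid (a point): Middle of the loose plug gauge (0.2 to 0.4 kg): centre of its square aluminium handle (16 x 16 mm, 110 mm long), where to grip it. x runs along the gauge to the go end, z is up while in the rack. Each handle end has a collar, 30 mm diameter, 5 mm thick (green: go, red: no-go; outer faces 60 mm from the middle), which carries a steel plug.
- go_tip (a point): Tip of the go plug (green collar), on the gauge's axis, 90 mm from the middle. Plug 20.5 mm in diameter, 30 mm long beyond the collar; its last 1.5 mm are bevelled to a 17.5 mm nose. Fully home, the green collar's face touches the hub and the tip stands out 6 mm beyond the far hub face.
- nogo_tip (a point): Tip of the no-go plug (red collar), on the gauge's axis, 82 mm from the middle on the other side. Plug 25 mm in diameter, 22 mm long; its last 6 mm taper to a 17 mm nose, so in line with the bore it goes in about 3.75 mm and wedges on the taper; off line it goes in less.
- rack: Wooden gauge rack, fixed; base 120 x 80 x 10 mm, origin at the centre of its underside, x along the gauge as it lies there. Two posts 10 mm thick, 44 mm wide, at x = -41 and +41 mm hold the handle's underside 55 mm above the table, between 10 mm high lips that leave 4 mm either side of the handle.
- rack_seat (a point): Where the gauge's middle belongs in the rack: centre of the rack, 63 mm above the table. Axes as the rack's.
- glass_a: Stemmed wine glass, 192 mm tall, 76 mm wide, origin under its foot. Bystander.
- glass_b: Second wine glass, the same. Bystander.
- spare_a: Spare orange wheel lying flat, 80 mm diameter, 24 mm high. Bystander.
- spare_b: Spare grey wheel lying flat, the same size. Bystander.
- spray: Amber bottle with white cap, 52 mm diameter, 150 mm tall, origin under it. Bystander.
- driver: Yellow-handled screwdriver lying on the table. Bystander.
Things that resemble listed ones, but are neither listed nor needed, are in the scene too. Of the things that look like the part that bears gauge_mid, the smaller one is meant. What is shaped like the rack but yellow is not meant.

How it is judged:
On the way, in this order (a step that is already met when the one before it is completed fails the run):
1. the go end is fully home: green collar within 2.5 mm of the hub, gauge in line with the bore (angle between the x axis of gauge and the y axis of stand, either way round below 0.1 rad and x of go_tip in the frame of stand between -0.012 and 0.012 m and z of go_tip in the frame of stand between 0.071 and 0.079 m and ((y of go_tip in the frame of stand between 0.0155 and 0.021 m and y of gauge_mid in the frame of stand below 0 m) or (y of go_tip in the frame of stand between -0.021 and -0.0155 m and y of gauge_mid in the frame of stand above 0 m))), for 0.2 s.
2. the no-go end is pressed in the mouth of the bore with more than 5 N for half a second: its nose 2.3 to 8 mm in, gauge in line (angle between the x axis of gauge and the y axis of stand, either way round below 0.1 rad and x of nogo_tip in the frame of stand between -0.012 and 0.012 m and z of nogo_tip in the frame of stand between 0.071 and 0.079 m and contact force between gauge and stand above 5 N and ((y of nogo_tip in the frame of stand between -0.0097 and -0.004 m and y of gauge_mid in the frame of stand below -0.05 m) or (y of nogo_tip in the frame of stand between 0.004 and 0.0097 m and y of gauge_mid in the frame of stand above 0.05 m))), for 0.5 s.
At the end, for the whole second after the job is handed in: The gauge lies in its rack either way round: its middle within 15 mm of the rack seat horizontally and 4 mm in height, within 0.1 rad of the rack's length, at rest and released (horizontal distance between gauge_mid and rack_seat below 0.015 m and z of gauge_mid in the frame of rack_seat between -0.004 and 0.004 m and angle between the x axis of gauge and the x axis of rack, either way round below 0.1 rad and linear speed of gauge below 0.02 m/s and contact force between the fingers and gauge below 0.1 N); the robot touches nothing.
It fails at once if the gauge pushes on the wheel or stand with more than 30 N (contact force between gauge and stand above 30 N).
It fails at once if the gauge is dropped (height (world z) of gauge_mid below 0.045 m).
It fails at once if a wine glass, spare wheel, the bottle or the screwdriver is moved more than 20 mm (distance of any of glass_a, glass_b, spare_a, spare_b, spray, driver from where it was at the start of the episode above 0.02 m).
It also fails if it takes over 72 s, if anything falls off the work surface, if the arm or the gripper's body presses on something with over 40 N, if the wrist force passes 120 N, or if a joint passes its speed limit or range.

## Working session

There is one attempt and no reset: what is moved stays moved. The work goes in short steps, Python scripts to look and compute and a tool call to move; the robot and the scene stay as the last step left them, time stands still between calls to the robot, and variables do not carry over. Pictures are saved under pics/ and viewed, at most 10 in all, crops included, and the job is handed in when it is done.

Besides the shell and the picture viewer there is one more tool, called as name(argument=value, ...) on one line, values as JSON. carry_out: Moves the arm, as the interface text tells. Its arguments: {"type":"object","properties":{"commands":{"type":"array"},"hand":{"type":"number"},"force":{"type":"number"}},"required":["commands"]}

```bash
ls; mkdir -p pics
python3 - <<'E'
from workcell import *
import cv2
o=get_obs();print({k:o[k] for k in('clock','position','ee_rot','ft_force','grip_width')})
for n in('scene','top'):
    im=camera(n);cv2.imwrite(f'pics/{n}0.png',im[:,:,::-1])
    p=camera_params(n);print(n,p)
E
```

```text
pics
{'clock': 0.0, 'position': array([0.20464405, 0.59014374, 0.23051031]), 'ee_rot': array([ 1.66122307e-01,  9.86104894e-01, -7.12645934e-04, -9.65551681e-05]), 'ft_force': array([0.61399831, 0.55552382, 0.16782799]), 'grip_width': 1.001587914229741}
scene {'mtx': array([[438.45173699,   0.        , 265.69354383],
       [  0.        , 438.45173699, 195.78779884],
       [  0.        ,   0.        ,   1.        ]]), 'R': array([[-0.3572677 ,  0.93392553,  0.01195409],
       [ 0.75048409,  0.29466515, -0.59156241],
       [-0.55599768, -0.20237479, -0.80617059]]), 't': array([ 0.22249221, -0.33590366,  1.55882983])}
top {'mtx': array([[361.27962547,   0.        , 256.96896281],
       [  0.        , 361.27962547, 186.14194947],
       [  0.        ,   0.        ,   1.        ]]), 'R': array([[-0.02895308, -0.99918619, -0.02808326],
       [-0.9799482 ,  0.03391412, -0.196345  ],
       [ 0.19713763,  0.02183535, -0.98013263]]), 't': array([-0.0120147 ,  0.53407662,  0.95519881])}
```

View pics/scene0.png

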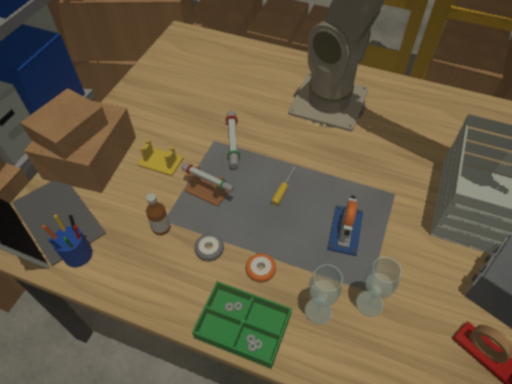

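View pics/top0.png

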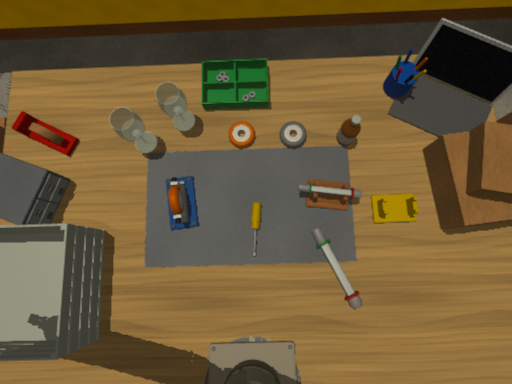

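The top view shows the small gauge in the rack at about (330,191), with the big decoy at (337,268). The stand is at (182,203), with its long side roughly along world x, and the glasses are at (140,130) and (178,108). I'll measure these by colour next.

```bash
cat > h.py <<'E'
import numpy as np,cv2
from workcell import *
from scipy.spatial.transform import Rotation as Ro
def ray(p,uv,z):
    d=p['R'].T@np.linalg.solve(p['mtx'],[uv[0],uv[1],1]);c=-p['R'].T@p['t']
    return c+d*(z-c[2])/d[2]
def proj(p,X):
    q=p['mtx']@(p['R']@np.array(X)+p['t']);return q[:2]/q[2]
def tri(pa,a,pb,b):
    A=[]
    for p,uv in((pa,a),(pb,b)):
        P=p['mtx']@np.c_[p['R'],p['t']]
        A+=[uv[0]*P[2]-P[0],uv[1]*P[2]-P[1]]
    A=np.array(A);return np.linalg.lstsq(A[:,:3],-A[:,3],rcond=None)[0]
def blobs(im,lo,hi,box=None,amin=8):
    h=cv2.cvtColor(im,cv2.COLOR_RGB2HSV);m=cv2.inRange(h,np.array(lo),np.array(hi))
    if box: k=np.zeros_like(m);k[box[1]:box[3],box[0]:box[2]]=255;m&=k
    n,_,s,c=cv2.connectedComponentsWithStats(m)
    return [(c[i].round(1),s[i]) for i in range(1,n) if s[i][4]>=amin],m
E
python3 - <<'E'
from h import *
np.set_printoptions(precision=4,suppress=True)
pt,ps=camera_params('top'),camera_params('scene')
T=cv2.imread('pics/top0.png')[:,:,::-1].copy();S=cv2.imread('pics/scene0.png')[:,:,::-1].copy()
G=((45,90,40),(85,255,255))
for n,im,bx in(('top',T,(290,170,375,215)),('scene',S,(175,150,245,210))):
    for c,r in(('green',G),('red',((170,110,60),(180,255,255))),('red2',((0,160,60),(4,255,255)))):
        print(n,c,[(a,s) for a,s in blobs(im,*r,bx)[0]])
b,m=blobs(T,(100,120,40),(125,255,255),(150,160,215,245),3)
print(b); pts=np.argwhere(m)[:,::-1]
r=cv2.minAreaRect(pts.astype(np.float32));print(r);print([ray(pt,q,.012)[:2] for q in cv2.boxPoints(r)])
b,m=blobs(S,(100,120,40),(125,255,255),(315,180,375,270),3)
pts=np.argwhere(m)[:,::-1];q=cv2.approxPolyDP(cv2.convexHull(pts.astype(np.int32)),3,True)[:,0]
print('scene stand',[(tuple(x),ray(ps,x,.012)[:2]) for x in q])
print('glass feet',ray(pt,(146,142),0.005),ray(pt,(185,121),.005),'rack',ray(pt,(328,195),.03))
print('glassfeet scene',ray(ps,(318,312),.0),ray(ps,(370,303),.0))
cv2.imwrite('pics/z1.png',np.hstack([cv2.resize(T[165:220,285:375],None,fx=4,fy=4,interpolation=2),cv2.resize(S[150:210,180:270][:55],None,fx=4,fy=4,interpolation=2)])[:,:,::-1])
E
```

```text
top green [(array([309.7, 189.1]), array([308, 184,   4,  10,  15], dtype=int32))]
top red []
top red2 [(array([352.4, 192.8]), array([351, 189,   3,   9,  17], dtype=int32))]
scene green [(array([232.6, 152. ]), array([228, 151,  11,   4,  14], dtype=int32))]
scene red []
scene red2 []
[(array([186.7, 205.8]), array([169, 176,  29,  54, 559], dtype=int32)), (array([170.7, 179.7]), array([170, 179,   2,   2,   3], dtype=int32)), (array([167.6, 186.4]), array([167, 183,   3,   9,  17], dtype=int32))]
((181.506103515625, 202.55490112304688), (50.68807601928711, 27.387022018432617), 83.6598129272461)
[array([0.5727, 0.2412]), array([0.579 , 0.1609]), array([0.4308, 0.1439]), array([0.4246, 0.222 ])]
scene stand [((np.int32(361), np.int32(214)), array([0.4393, 0.2229])), ((np.int32(356), np.int32(248)), array([0.5535, 0.2366])), ((np.int32(351), np.int32(253)), array([0.5735, 0.2277])), ((np.int32(329), np.int32(248)), array([0.5803, 0.168 ])), ((np.int32(336), np.int32(210)), array([0.4521, 0.1521]))]
glass feet [0.6908 0.3038 0.005 ] [0.7534 0.1859 0.005 ] rack [ 0.5056 -0.2283  0.03  ]
glassfeet scene [0.7596 0.1925 0.    ] [0.689  0.3089 0.    ]
```

View pics/z1.png

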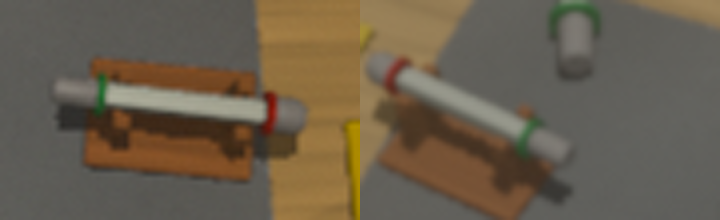

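The zoom shows the gauge lying in the wooden rack with its green collar towards +y (left) and the red one towards -y.

```bash
cat >> h.py <<'E'
def plan(target,yaw):
    "print shift along tool axes (units of 40mm) after turning, turn in units; yaw=world angle of tool x, target TCP; tool vertical"
    o=get_obs();R=Ro.from_quat(o['ee_rot']).as_matrix()
    a=np.arctan2(R[1,0],R[0,0]);dz=-(np.degrees(yaw-a)+180)%360-180
    dz=-((np.degrees(yaw-a)+180)%360-180)
    c,s=np.cos(yaw),np.sin(yaw);Rt=np.array([[c,s,0],[s,-c,0],[0,0,-1]])
    print('clk',round(o['clock'],2),'tcp',o['position'].round(4),'yaw',round(np.degrees(a),2),'tilt',R[:2,2].round(4),'F',o['ft_force'].round(1),'grip',round(o['grip_width'],3),round(o['grasp_force'],1))
    print('turn units',round(dz/6,3),'shift units (new tool axes)',(Rt.T@(np.array(target)-o['position'])/.04).round(3))
E
python3 - <<'E'
from h import *
pt,ps=camera_params('top'),camera_params('scene')
g=ray(pt,(309.7,189.1),.066);r=ray(pt,(352.4,192.8),.066);d=g-r
print(g,r,(g+r)/2,np.linalg.norm(d),np.degrees(np.arctan2(d[1],d[0])))
S=cv2.imread('pics/scene0.png')[:,:,::-1].copy()
m=(g+r)/2
plan([m[0],m[1],.2],np.arctan2(d[1],d[0]))
E
```

```text
[ 0.51752195 -0.17330721  0.066     ] [ 0.50330386 -0.288446    0.066     ] [ 0.51041291 -0.2308766   0.066     ] 0.11601333682200238 82.9603807651899
clk 0.1 tcp [0.2047 0.5902 0.2306] yaw 160.87 tilt [-0.0004 -0.0012] F [-0.8 -0.4 -0.5] grip 0.999 0.0
turn units 12.986 shift units (new tool axes) [-19.435  10.102   0.765]
```

carry_out(commands=[[[0,0,-0.2,0,0,1],[0,0,-0.2,0,0,1],[0,0,-0.2,0,0,1],[0,0,-0.2,0,0,1],[0,0,-0.2,0,0,1],[0,0,-0.2,0,0,1],[0,0,-0.2,0,0,1],[0,0,-0.2,0,0,1],[0,0,-0.2,0,0,1],[0,0,-0.2,0,0,1],[0,0,0,0,0,1],[0,0,0,0,0,1],[0,0,0,0,0,1],[-0.6,0.7,0,0,0,0],[-0.6,0.7,0,0,0,0],[-0.6,0.7,0,0,0,0],[-0.6,0.7,0,0,0,0],[-0.6,0.7,0,0,0,0],[-0.6,0.7,0,0,0,0],[-0.6,0.7,0,0,0,0]]], hand=-1)

```text
clock: 1.77
position: [0.3792, 0.3978, 0.3111]
ee_rot: [0.75, 0.662, -0.0, -0.0]
ft_force: [0.9, 0.0, 0.7]
grip_width: 1.003
grasp_force: 0.0
```

carry_out(commands=[[[-0.8,0.25,0,0,0,0],[-0.8,0.25,0,0,0,0],[-0.8,0.25,0,0,0,0],[-0.8,0.25,0,0,0,0],[-0.8,0.25,0,0,0,0],[-0.8,0.25,0,0,0,0],[-0.8,0.25,0,0,0,0],[-0.8,0.25,0,0,0,0],[-0.8,0.25,0,0,0,0],[-0.8,0.25,0,0,0,0],[-0.8,0.25,0,0,0,0],[-0.8,0.25,0,0,0,0],[-0.8,0.25,0.4,0,0,0],[-0.8,0.25,0.4,0,0,0],[-0.8,0.25,0.4,0,0,0],[-0.8,0.25,0.4,0,0,0],[-0.8,0.25,0.4,0,0,0],[-0.8,0.25,0.4,0,0,0],[0,0,0.3,0,0,0],[0,0,0,0,0,0]]])

```text
clock: 3.43
position: [0.4838, -0.1959, 0.2007]
ee_rot: [0.751, 0.66, -0.002, -0.001]
ft_force: [-0.8, 0.8, -0.5]
grip_width: 0.998
grasp_force: 0.0
```

Run:
```python
from h import *
plan([.5104,-.2309,.2],np.radians(83))
p=camera_params('wrist');im=camera('wrist');cv2.imwrite('pics/w1.png',im[:,:,::-1]);np.savez('w1.npz',**p)
print(proj(p,[.5175,-.1733,.066]),proj(p,[.5033,-.2884,.066]),-p['R'].T@p['t'])
for c,r in(('g',((45,90,40),(85,255,255))),('r',((0,160,60),(4,255,255))),('r2',((172,120,60),(180,255,255)))):print(c,[(a,s,ray(p,a,.066)) for a,s in blobs(im,*r)[0] if s[4]>60])
```

```text
clk 3.43 tcp [ 0.4838 -0.1959  0.2007] yaw 82.66 tilt [-0.0048 -0.0012] F [-0.8  0.8 -0.5] grip 0.998 0.0
turn units -0.057 shift units (new tool axes) [-0.788  0.767  0.018]
[292.24973963 146.97468701] [288.71333204 258.63069604] [ 0.49422085 -0.11464628  0.34199784]
g [(array([294.3, 148.9]), array([279, 143,  32,  11, 228], dtype=int32), array([ 0.51918314, -0.17529598,  0.066     ])), (array([155.8, 186.9]), array([144, 168,  31,  35, 400], dtype=int32), array([ 0.38585419, -0.19498776,  0.066     ]))]
r [(array([ 51.9, 256.1]), array([ 38, 237,  37,  34, 442], dtype=int32), array([ 0.26226267, -0.25490361,  0.066     ])), (array([287.4, 259.4]), array([274, 249,  28,  18, 231], dtype=int32), array([ 0.50187434, -0.28913435,  0.066     ]))]
r2 []
```

View pics/w1.png

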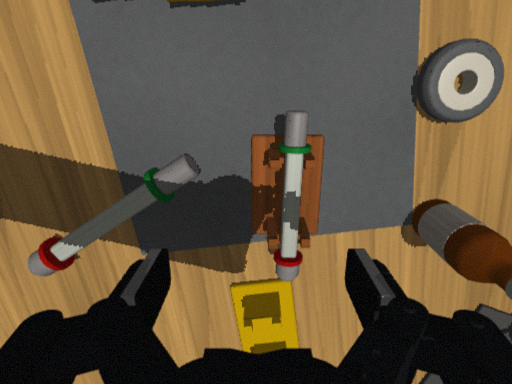

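The wrist view confirms it: green collar at (294,149), red at (287,259), and the gauge middle is near (0.5105,-0.232) at yaw about 82°. I'll descend and grip.

carry_out(commands=[[[-0.42,0.39,0,0,0,0],[-0.41,0.38,0.2,0,0,0],[0,0,0.7,0,0,0],[0,0,0.8,0,0,0],[0,0,0.8,0,0,0],[0,0,0.7,0,0,0],[0,0,0.4,0,0,0],[0,0,0.3,0,0,0],[0,0,0.07,0,0,0],[0,0,0,0,0,0],[0,0,0,0,0,0]]])

```text
clock: 4.4
position: [0.513, -0.2309, 0.0458]
ee_rot: [0.749, 0.662, 0.001, 0.001]
ft_force: [-0.4, -0.1, 1.0]
grip_width: 1.0
grasp_force: 0.0
```

carry_out(commands=[[[0,0,0,0,0,0],[0,0,0,0,0,0],[0,0,0,0,0,0],[0,0,0,0,0,0],[0,0,0,0,0,0],[0,0,0,0,0,0],[0,0,0,0,0,0],[0,0,0,0,0,0],[0,0,0,0,0,0],[0,0,0,0,0,0],[0,0,0,0,0,0],[0,0,0,0,0,0]]], hand=1, force=90)

```text
clock: 5.4
position: [0.5122, -0.2312, 0.0449]
ee_rot: [0.75, 0.662, 0.0, 0.0]
ft_force: [-0.6, 1.3, 5.3]
grip_width: 0.169
grasp_force: 87.9
```

carry_out(commands=[[[0,0,-0.2,0,0,0],[0,0,-0.4,0,0,0],[0,0,-0.6,0,0,0],[0,0,-0.6,0,0,0],[0,0,-0.6,0,0,-0.5],[0,0,-0.6,0,0,-0.5],[0,0,-0.5,0,0,-0.5],[0,0,-0.3,0,0,-0.5],[0.4,-0.1,-0.1,0,0,-0.4],[0.7,-0.1,0,0,0,0],[0.8,-0.1,0,0,0,0],[0.9,-0.1,0,0,0,0],[0.9,-0.1,0,0,0,0],[0.9,-0.1,0,0,0,0],[0.9,-0.1,0,0,0,0],[0.9,-0.1,0,0,0,0],[0.9,0,0,0,0,0],[0.9,0,0,0,0,0],[0.7,0,0,0,0,0],[0.3,0,0,0,0,0]]])

```text
clock: 7.07
position: [0.4329, 0.1338, 0.2003]
ee_rot: [0.659, 0.752, -0.0, -0.0]
ft_force: [-0.7, -0.3, -4.0]
grip_width: 0.168
grasp_force: 88.0
```

carry_out(commands=[[[0,0,0,0,0,0],[0,0,0,0,0,0],[0,0,0,0,0,0]]])

```text
clock: 7.32
position: [0.4344, 0.1287, 0.2004]
ee_rot: [0.661, 0.75, -0.0, 0.0]
ft_force: [0.6, -0.6, -3.3]
grip_width: 0.174
grasp_force: 87.9
```

Run:
```python
from h import *
plan([.435,.13,.2],np.radians(97))
p=camera_params('wrist');im=camera('wrist');cv2.imwrite('pics/w2.png',im[:,:,::-1]);np.savez('w2.npz',**p)
print('cam',-p['R'].T@p['t'],p['mtx'][0])
cv2.imwrite('pics/t2.png',camera('top')[:,:,::-1]);cv2.imwrite('pics/s2.png',camera('scene')[:,:,::-1])
```

```text
clk 7.32 tcp [0.4344 0.1287 0.2004] yaw 97.18 tilt [-0.0004 -0.0005] F [ 0.6 -0.6 -3.3] grip 0.174 87.9
turn units 0.03 shift units (new tool axes) [0.031 0.018 0.01 ]
cam [0.42324895 0.20980405 0.34175087] [307.99237938   0.         257.37422832]
```

View pics/w2.png

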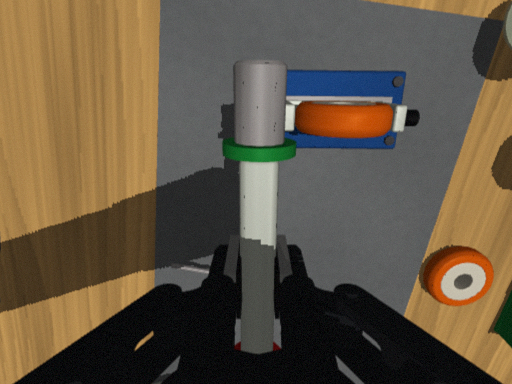

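The wrist view shows the wheel (orange, u 295–394, v about 120) between white posts on the blue base. The base's right corners are at about (403,71) and (395,148), and the gauge hangs straight in the hand at u=258.

```bash
cat > m.py <<'E'
from h import *
np.set_printoptions(precision=4,suppress=True)
p=dict(np.load('w2.npz'));im=cv2.imread('pics/w2.png')[:,:,::-1].copy()
b,m=blobs(im,(100,150,60),(125,255,255),(287,60,420,155))
top=[];bot=[]
for u in range(300,385,3):
    v=np.flatnonzero(m[:,u]);top.append(ray(p,(u,v[0]-.0),.012)[:2]);bot.append(ray(p,(u,v[-1]+1),.012)[:2])
rt=[ray(p,(np.flatnonzero(m[v])[-1]+1,v),.012)[:2] for v in list(range(76,98,2))+list(range(136,146,2))]
F=lambda P:cv2.fitLine(np.array(P,np.float32),cv2.DIST_HUBER,0,.01,.01).ravel()
ft,fb,fr=F(top),F(bot),F(rt)
for f in(ft,fb,fr):print(f,np.degrees(np.arctan2(f[1],f[0])))
yaw=np.mean([np.arctan2(f[1],f[0]) if f[0]>0 else np.arctan2(-f[1],-f[0]) for f in(ft,fb)])
ex=np.array([np.cos(yaw),np.sin(yaw)]);ey=np.array([-ex[1],ex[0]])
yc=(np.dot(ft[2:],ey)+np.dot(fb[2:],ey))/2;xr=np.dot(fr[2:],ex)
print('yaw',np.degrees(yaw),'width',np.dot(ft[2:],ey)-np.dot(fb[2:],ey),'base centre',ex*(xr-.075)+ey*yc)
# wheel
b,o=blobs(im,(3,150,60),(18,255,255),(287,90,410,145))
c=-p['R'].T@p['t'];ys,xs=np.nonzero(o);print('orange',xs.min(),xs.max(),ys.min(),ys.max())
ang=[]
for u in(xs.min(),xs.max()+1):
    v=np.mean(ys[np.abs(xs-u)<=2]);d=p['R'].T@np.linalg.solve(p['mtx'],[u,v,1])
    ang.append(np.arctan2(np.dot(d[:2],ex),-d[2]))
half=(ang[1]-ang[0])/2;mid=(ang[0]+ang[1])/2
h=c[2]-.075;xw=np.dot(c[:2],ex)+h*np.tan(mid)
print('radius chk',np.sin(half)*h/np.cos(mid),'bore along ex',xw,'offset',xw-(xr-.075))
print('bore mid world',ex*xw+ey*yc)
E
python3 m.py
```

```text
[0.9921 0.1251 0.4972 0.2305] 7.1844554
[0.9922 0.1249 0.5147 0.1541] 7.175654
[ 0.1167 -0.9932  0.5733  0.2098] -83.29876
yaw 7.180055 width 0.07804029 base centre [0.5001 0.1915]
orange 295 392 101 137
radius chk 0.039574057094964414 bore along ex 0.5181300469639332 offset -0.0019512943026989138
bore mid world [0.4981 0.1913]
```

```bash
cat >> m.py <<'E'
tcp=np.array([.4344,.1287])
g=cv2.cvtColor(im,cv2.COLOR_RGB2GRAY).astype(float)
G=blobs(im,(45,90,40),(85,255,255),(200,120,310,170))[1];ys,xs=np.nonzero(G)
print('collar',xs.min(),xs.max()+1,'v',ys.min(),ys.max())
for v in(80,95,110,125):
    d=np.diff(cv2.GaussianBlur(g,(5,5),0)[v]);l=225+np.abs(d[225:245]).argmax();r=275+np.abs(d[275:284]).argmax() 
    print(v,l,r)
for v in(170,190,210):
    d=np.diff(g[v]);l=230+np.abs(d[230:250]).argmax();r=268+np.abs(d[268:285]).argmax();print('h',v,l,r)
for uv in(((xs.min()+xs.max()+1)/2,148),(260,75),(258.5,190)):
    X=ray(p,uv,.2185)[:2]-tcp;print(uv,'along',X@ey,'lateral(ex)',X@ex)
print('lateral units from tcp to bore',((ex*xw+ey*yc)-tcp)@ex, 'along',((ex*xw+ey*yc)-tcp)@ey)
E
python3 m.py|tail -12
```

```text
collar 223 296 v 137 161
80 232 283
95 232 283
110 234 283
125 234 283
h 170 238 277
h 190 239 276
h 210 239 276
(np.float64(259.5), 148) along 0.05691606363081496 lateral(ex) 1.5351684143727712e-05
(260, 75) along 0.08467452118081836 lateral(ex) 0.00013990871223965427
(258.5, 190) along 0.038907445786553335 lateral(ex) -0.00036732334180774836
lateral units from tcp to bore 0.07105056869333598 along 0.054134775484913376
```

carry_out(commands=[[[-0.5,0.4,0,0,0,0],[-0.5,0.7,0,0,0,0],[-0.45,0.68,0.2,0,0,0],[0,0,0.6,0,0,0],[0,0,0.7,0,0,0],[0,0,0.7,0,0,0],[0,0,0.7,0,0,0],[0,0,0.4,0,0,0],[0,0,0.29,0,0,0],[0,0,0,0,0,0],[0,0,0,0,0,0],[0,0,0,0,0,0]]])

```text
clock: 8.47
position: [0.5132, 0.0816, 0.0581]
ee_rot: [0.661, 0.75, 0.001, 0.0]
ft_force: [0.3, 0.7, -2.8]
grip_width: 0.172
grasp_force: 88.6
```

Run:
```python
from h import *
y=np.radians(97.18);e=np.array([np.cos(y),np.sin(y)]);B=np.array([.4981,.1913])
t=B-.112*e
for i in range(3):
    plan([t[0],t[1],.0569],y); cv2.imwrite(f'pics/w3.png',camera('wrist')[:,:,::-1])
np.savez('w3.npz',**camera_params('wrist'))
T=camera('top');S=camera('scene');cv2.imwrite('pics/c3.png',np.hstack([cv2.resize(cv2.imread('pics/w3.png')[60:260,160:360],(400,400)),cv2.resize(S[170:280,300:410],(400,400),interpolation=2)[:,:,::-1]]))
```

```text
clk 8.47 tcp [0.5132 0.0816 0.0581] yaw 97.25 tilt [0.0017 0.0007] F [ 0.3  0.7 -2.8] grip 0.172 88.6
turn units 0.012 shift units (new tool axes) [-0.031 -0.033  0.031]
clk 8.52 tcp [0.5133 0.0817 0.0583] yaw 97.27 tilt [0.0021 0.001 ] F [ 0.5  0.1 -3.2] grip 0.165 88.6
turn units 0.014 shift units (new tool axes) [-0.035 -0.035  0.034]
clk 8.57 tcp [0.5132 0.0818 0.0582] yaw 97.27 tilt [0.002  0.0011] F [-0.5 -0.  -4.5] grip 0.17 88.6
turn units 0.015 shift units (new tool axes) [-0.037 -0.033  0.032]
```

View pics/c3.png

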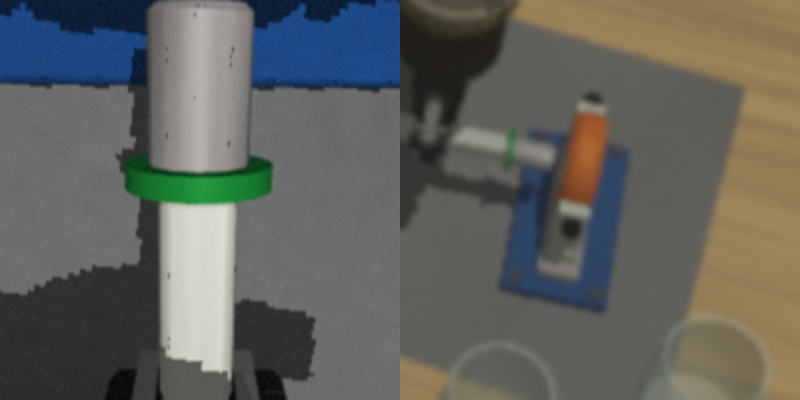

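Aligned within about 1.5 mm. I'll apply the small correction and advance slowly.

carry_out(commands=[[[0,-0.035,0.03,0,0,0],[0.1,0,0,0,0,0],[0.1,0,0,0,0,0],[0.03,0,0,0,0,0],[0.02,0,0,0,0,0],[0.02,0,0,0,0,0],[0.02,0,0,0,0,0],[0.02,0,0,0,0,0],[0,0,0,0,0,0],[0,0,0,0,0,0]]])

```text
clock: 9.55
position: [0.5095, 0.0939, 0.0558]
ee_rot: [0.661, 0.751, 0.0, 0.0]
ft_force: [1.2, 1.2, -1.9]
grip_width: 0.166
grasp_force: 88.9
```

```bash
cat > st.py <<'E'
import sys
from h import *
y=np.radians(97.18);e=np.array([np.cos(y),np.sin(y)]);f=np.array([e[1],-e[0]]);B=np.array([.4981,.1913])
o=get_obs();d=o['position'][:2]-B;F=o['ft_force'];s=float(sys.argv[1]) if len(sys.argv)>1 else 1
R=Ro.from_quat(o['ee_rot']).as_matrix()
print('clk %.2f mid along %.1f lat %.1f z %.1f | F along %.1f lat %.1f z %.1f'%(o['clock'],d@e*1e3,d@f*1e3,o['position'][2]*1e3,F[:2]@e,F[:2]@f,F[2]),'yaw',round(np.degrees(np.arctan2(R[1,0],R[0,0])),2),'tilt',R[:2,2].round(4),'M',o['torque'].round(2))
E
python3 st.py
```

```text
clk 9.55 mid along -98.1 lat -0.8 z 55.8 | F along 1.0 lat 1.4 z -1.9 yaw 97.28 tilt [0.0004 0.0003] M [ 0.17 -0.18 -0.12]
```

carry_out(commands=[[[0,0.01,-0.02,0,0,0],[0.02,0,0,0,0,0],[0.02,0,0,0,0,0],[0.02,0,0,0,0,0],[0.02,0,0,0,0,0],[0,0,0,0,0,0],[0,0,0,0,0,0]]])

```text
clock: 10.13
position: [0.5093, 0.097, 0.0564]
ee_rot: [0.661, 0.751, -0.0, -0.0]
ft_force: [0.5, 0.2, -2.4]
grip_width: 0.166
grasp_force: 88.7
```

```bash
python3 st.py
```

```text
clk 10.13 mid along -95.0 lat -0.7 z 56.4 | F along 0.2 lat 0.5 z -2.4 yaw 97.29 tilt [-0.0001 -0.    ] M [-0.04  0.01  0.03]
```

Tip is about 7 mm past the hub face with no force, so I'll carry on in.

carry_out(commands=[[[0.03,0,0,0,0,0],[0.03,0,0,0,0,0],[0.03,0,0,0,0,0],[0.03,0,0,0,0,0],[0.03,0,0,0,0,0],[0.03,0,0,0,0,0],[0.03,0,0,0,0,0],[0,0,0,0,0,0],[0,0,0,0,0,0]]])

```text
clock: 10.88
position: [0.5083, 0.1054, 0.0565]
ee_rot: [0.661, 0.751, 0.0, -0.0]
ft_force: [-0.6, -0.0, -3.2]
grip_width: 0.169
grasp_force: 88.7
```

```bash
python3 st.py
```

```text
clk 10.88 mid along -86.5 lat -0.7 z 56.5 | F along 0.1 lat -0.6 z -3.2 yaw 97.28 tilt [0.     0.0001] M [-0.   -0.01 -0.01]
```

carry_out(commands=[[[0.03,0,0,0,0,0],[0.03,0,0,0,0,0],[0.03,0,0,0,0,0],[0.03,0,0,0,0,0],[0.03,0,0,0,0,0],[0.03,0,0,0,0,0],[0.03,0,0,0,0,0],[0.03,0,0,0,0,0],[0.03,0,0,0,0,0],[0,0,0,0,0,0],[0,0,0,0,0,0]]])

```text
clock: 11.8
position: [0.5069, 0.116, 0.0565]
ee_rot: [0.661, 0.751, 0.0, -0.0]
ft_force: [-0.6, 0.5, -2.0]
grip_width: 0.168
grasp_force: 88.7
```

carry_out(commands=[[[0.02,0,0,0,0,0],[0.02,0,0,0,0,0],[0,0,0,0,0,0],[0,0,0,0,0,0]]])

```text
clock: 12.13
position: [0.5067, 0.1176, 0.0565]
ee_rot: [0.661, 0.751, 0.0, -0.0]
ft_force: [-0.4, -0.1, -4.0]
grip_width: 0.17
grasp_force: 88.7
```

```bash
python3 st.py
```

```text
clk 12.13 mid along -74.2 lat -0.7 z 56.5 | F along -0.0 lat -0.4 z -4.0 yaw 97.27 tilt [0.0001 0.0002] M [ 0.01 -0.02 -0.06]
```

Feeling for the collar contact in half-millimetre steps.

carry_out(commands=[[[0.015,0,0,0,0,0],[0.015,0,0,0,0,0],[0.015,0,0,0,0,0],[0,0,0,0,0,0],[0,0,0,0,0,0]]])

```text
clock: 12.55
position: [0.5065, 0.1194, 0.0565]
ee_rot: [0.661, 0.751, 0.0, -0.0]
ft_force: [-0.1, 0.2, -4.0]
grip_width: 0.172
grasp_force: 88.7
```

```bash
python3 st.py
```

```text
clk 12.55 mid along -72.4 lat -0.6 z 56.5 | F along 0.3 lat -0.1 z -4.0 yaw 97.28 tilt [0.0001 0.0001] M [ 0.04 -0.06 -0.04]
```

carry_out(commands=[[[0.015,0,0,0,0,0],[0.015,0,0,0,0,0],[0,0,0,0,0,0],[0,0,0,0,0,0]]])

```text
clock: 12.88
position: [0.5063, 0.1204, 0.0565]
ee_rot: [0.661, 0.751, -0.0, 0.0]
ft_force: [0.2, -0.8, -3.1]
grip_width: 0.166
grasp_force: 88.7
```

carry_out(commands=[[[0.015,0,0,0,0,0],[0,0,0,0,0,0],[0,0,0,0,0,0]]])

```text
clock: 13.13
position: [0.5063, 0.1204, 0.0565]
ee_rot: [0.661, 0.75, -0.0, 0.0]
ft_force: [0.6, -5.5, -3.5]
grip_width: 0.169
grasp_force: 88.7
```

```bash
python3 st.py
```

```text
clk 13.13 mid along -71.4 lat -0.7 z 56.5 | F along -5.5 lat -0.1 z -3.5 yaw 97.24 tilt [-0.     -0.0007] M [-1.02 -0.18 -0.01]
```

Contact at 5.5 N shows the green collar is home. I'll hold briefly, draw out 44 mm, and check clearance on the far side for the no-go end.

carry_out(commands=[[[0,0,0,0,0,0],[0,0,0,0,0,0],[-0.02,0,0,0,0,0],[-0.03,0,0,0,0,0],[-0.1,0,0,0,0,0],[-0.1,0,0,0,0,0],[-0.1,0,0,0,0,0],[-0.1,0,0,0,0,0],[-0.1,0,0,0,0,0],[-0.1,0,0,0,0,0],[-0.1,0,0,0,0,0],[-0.1,0,0,0,0,0],[-0.1,0,0,0,0,0],[-0.1,0,0,0,0,0],[-0.1,0,0,0,0,0],[-0.1,0,0,0,0,0],[-0.1,0,0,0,0,0],[0,0,0,0,0,0]]])

```text
clock: 14.63
position: [0.5132, 0.0665, 0.0565]
ee_rot: [0.661, 0.75, -0.0, 0.0]
ft_force: [0.1, -0.6, -4.4]
grip_width: 0.172
grasp_force: 88.7
```

```bash
python3 st.py
python3 - <<'E'
from h import *
print(get_obs()['joint_pos'].round(2))
pt,ps=camera_params('top'),camera_params('scene')
T=cv2.imread('pics/top0.png');S=cv2.imread('pics/scene0.png')
y=np.radians(97.18);e=np.array([np.cos(y),np.sin(y)]);B=np.array([.4981,.1913])
for a,z,c in((.115,.075,(0,0,255)),(.205,.075,(0,255,0)),(.205,.2,(255,0,0)),(.205,.0,(255,0,255))):
    X=[*(B+a*e),z];u,v=proj(pt,X),proj(ps,X);print(X,u,v)
    cv2.circle(T,tuple(int(round(k)) for k in u),2,c,-1);cv2.circle(S,tuple(int(round(k)) for k in v),2,c,-1)
cv2.imwrite('pics/d4.png',np.hstack([cv2.resize(T[110:310,0:200],(400,400)),cv2.resize(S[110:310,312:512],(400,400))]))
E
```

```text
clk 14.63 mid along -125.7 lat -0.6 z 56.5 | F along -0.6 lat 0.0 z -4.4 yaw 97.21 tilt [ 0.0001 -0.0003] M [-0.01  0.02 -0.01]
[-0.78  0.32  0.65  1.96 -0.23  0.94  0.11]
[np.float64(0.48372650505402537), np.float64(0.3053982148985603), 0.075] [134.57024642 206.59136691] [391.78591217 223.10568183]
[np.float64(0.472477682922393), np.float64(0.39469247003656394), 0.075] [101.88017901 211.75892149] [426.23525931 230.16391436]
[np.float64(0.472477682922393), np.float64(0.39469247003656394), 0.2] [ 78.33691806 205.10518337] [442.19050933 202.71682791]
[np.float64(0.472477682922393), np.float64(0.39469247003656394), 0.0] [113.38629974 215.01075285] [417.93118131 244.44903972]
```

View pics/d4.png

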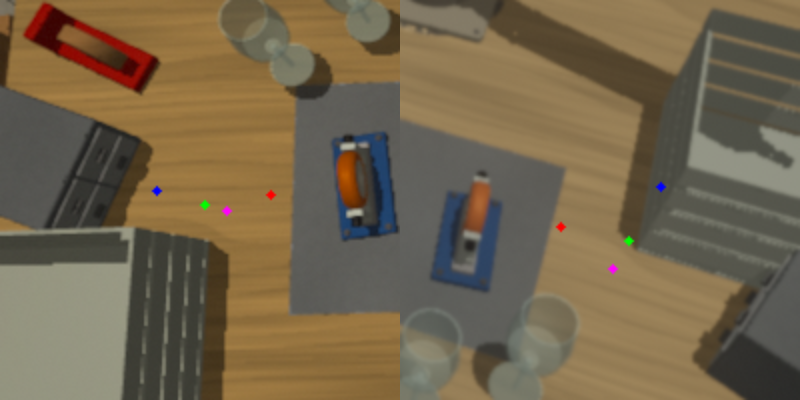

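The overlay shows the green tip's planned spot (100,212 in top) clear of the grey crate by about 30 mm. The far-side approach is therefore open, and I'll go over the wheel to that side.

carry_out(commands=[[[0,0,-0.4,0,0,0],[0,0,-0.7,0,0,0],[0,0,-0.7,0,0,0],[0,0,-0.45,0,0,0],[0.3,0,0,0,0,0],[0.6,0,0,0,0,0],[0.7,0,0,0,0,0],[0.7,0,0,0,0,0],[0.7,0,0,0,0,0],[0.7,0,0,0,0,0],[0.7,0,0,0,0,0],[0.7,0,0,0,0,0],[0.5,0,0,0,0,0],[0.3,0,0,0,0,0],[0,0,0,0,0,0],[0,0,0,0,0,0],[0,0,0,0,0,0]]])

```text
clock: 16.05
position: [0.4835, 0.3002, 0.146]
ee_rot: [0.661, 0.75, -0.0, 0.0]
ft_force: [0.5, -0.1, -3.2]
grip_width: 0.166
grasp_force: 88.8
```

```bash
python3 st.py
```

```text
clk 16.05 mid along 109.9 lat -0.9 z 146.0 | F along -0.1 lat 0.5 z -3.2 yaw 97.18 tilt [-0.0003 -0.001 ] M [-0.03 -0.06  0.01]
```

carry_out(commands=[[[0,0.007,0.3,0,0,0],[0,0,0.6,0,0,0],[0,0,0.6,0,0,0],[0,0,0.4,0,0,0],[0,0,0.25,0,0,0],[0,0,0.09,0,0,0],[0,0,0,0,0,0],[0,0,0,0,0,0],[0,0,0,0,0,0]]])

```text
clock: 16.8
position: [0.4842, 0.302, 0.058]
ee_rot: [0.661, 0.75, 0.001, 0.0]
ft_force: [0.1, 0.2, -2.5]
grip_width: 0.165
grasp_force: 88.7
```

```bash
python3 st.py
```

```text
clk 16.80 mid along 111.6 lat 0.1 z 58.0 | F along 0.2 lat 0.1 z -2.5 yaw 97.26 tilt [0.0014 0.0013] M [ 0.02 -0.01  0.04]
```

carry_out(commands=[[[-0.1,-0.01,0.02,0,0,0],[-0.1,0,0,0,0,0],[-0.1,0,0,0,0,0],[-0.05,0,0,0,0,0],[-0.03,0,0,0,0,0],[0,0,0,0,0,0],[0,0,0,0,0,0],[0,0,0,0,0,0]]])

```text
clock: 17.47
position: [0.4849, 0.2868, 0.0561]
ee_rot: [0.661, 0.751, 0.0, -0.0]
ft_force: [0.2, -0.2, -3.3]
grip_width: 0.171
grasp_force: 88.7
```

```bash
python3 st.py
```

```text
clk 17.47 mid along 96.4 lat -1.1 z 56.1 | F along -0.2 lat 0.2 z -3.3 yaw 97.29 tilt [-0.0001  0.0002] M [ 0.   -0.02 -0.03]
```

Adjust laterally by +0.4 mm and up by 0.3 mm, then feel in.

carry_out(commands=[[[-0.02,0.01,-0.01,0,0,0],[-0.02,0,0,0,0,0],[-0.02,0,0,0,0,0],[-0.02,0,0,0,0,0],[0,0,0,0,0,0],[0,0,0,0,0,0]]])

```text
clock: 17.97
position: [0.486, 0.2836, 0.0566]
ee_rot: [0.661, 0.751, 0.0, 0.0]
ft_force: [1.1, 0.8, -3.4]
grip_width: 0.171
grasp_force: 88.7
```

```bash
python3 st.py
```

```text
clk 17.97 mid along 93.1 lat -0.5 z 56.6 | F along 0.6 lat 1.1 z -3.4 yaw 97.28 tilt [0.0004 0.0004] M [ 0.2  -0.17  0.07]
```

carry_out(commands=[[[-0.015,0,0,0,0,0],[-0.015,0,0,0,0,0],[-0.015,0,0,0,0,0],[0,0,0,0,0,0],[0,0,0,0,0,0]]])

```text
clock: 18.38
position: [0.4864, 0.2825, 0.0569]
ee_rot: [0.661, 0.751, 0.001, -0.0]
ft_force: [2.5, 4.8, -3.2]
grip_width: 0.165
grasp_force: 88.7
```

```bash
python3 st.py
```

```text
clk 18.38 mid along 92.0 lat -0.2 z 56.9 | F along 4.4 lat 3.0 z -3.2 yaw 97.31 tilt [0.0011 0.0013] M [ 0.98 -0.4   0.13]
```

carry_out(commands=[[[0,0.015,-0.01,0,0,0],[-0.015,0,0,0,0,0],[0,0,0,0,0,0],[0,0,0,0,0,0]]])

```text
clock: 18.72
position: [0.4869, 0.2819, 0.0571]
ee_rot: [0.661, 0.751, 0.001, -0.0]
ft_force: [2.4, 5.4, -3.3]
grip_width: 0.169
grasp_force: 88.6
```

```bash
python3 st.py
```

```text
clk 18.72 mid along 91.3 lat 0.2 z 57.1 | F along 5.1 lat 3.1 z -3.3 yaw 97.31 tilt [0.0008 0.0011] M [ 1.12 -0.44  0.19]
```

carry_out(commands=[[[0,0.02,-0.005,0,0,0],[-0.015,0,0,0,0,0],[0,0,0,0,0,0],[0,0,0,0,0,0]]])

```text
clock: 19.05
position: [0.4877, 0.2813, 0.0572]
ee_rot: [0.661, 0.751, 0.001, -0.0]
ft_force: [2.0, 4.8, -4.9]
grip_width: 0.171
grasp_force: 88.5
```

```bash
python3 st.py
```

```text
clk 19.05 mid along 90.5 lat 0.9 z 57.2 | F along 4.5 lat 2.6 z -4.9 yaw 97.3 tilt [0.0005 0.0009] M [ 1.14 -0.43  0.16]
```

carry_out(commands=[[[-0.01,0.015,0,0,0,0],[-0.01,0,0,0,0,0],[0,0,0,0,0,0],[0,0,0,0,0,0]]])

```text
clock: 19.38
position: [0.488, 0.2809, 0.0572]
ee_rot: [0.661, 0.751, 0.0, -0.0]
ft_force: [1.0, 6.3, -4.2]
grip_width: 0.163
grasp_force: 88.5
```

```bash
python3 st.py
```

```text
clk 19.38 mid along 90.2 lat 1.2 z 57.2 | F along 6.1 lat 1.8 z -4.2 yaw 97.32 tilt [-0.      0.0013] M [ 1.42 -0.19  0.07]
```

carry_out(commands=[[[-0.01,0.01,0,0,0,0],[-0.01,0,0,0,0,0],[0,0,0,0,0,0],[0,0,0,0,0,0]]])

```text
clock: 19.72
position: [0.4882, 0.2809, 0.0572]
ee_rot: [0.66, 0.751, 0.001, -0.001]
ft_force: [-0.9, 8.6, -4.5]
grip_width: 0.168
grasp_force: 88.5
```

```bash
python3 st.py
```

```text
clk 19.72 mid along 90.1 lat 1.3 z 57.2 | F along 8.7 lat 0.1 z -4.5 yaw 97.35 tilt [-0.0004  0.002 ] M [1.88 0.09 0.01]
```

Centred, with only 0.1 N lateral force. I'll press to about 10 N, hold for a second, then draw out.

carry_out(commands=[[[-0.008,0,0,0,0,0],[0,0,0,0,0,0],[0,0,0,0,0,0],[0,0,0,0,0,0],[0,0,0,0,0,0],[0,0,0,0,0,0],[0,0,0,0,0,0],[0,0,0,0,0,0],[0,0,0,0,0,0],[0,0,0,0,0,0],[0,0,0,0,0,0],[0,0,0,0,0,0],[0,0,0,0,0,0],[0,0,0,0,0,0]]])

```text
clock: 20.88
position: [0.4881, 0.2808, 0.0572]
ee_rot: [0.66, 0.751, 0.001, -0.001]
ft_force: [-0.2, 9.1, -4.8]
grip_width: 0.172
grasp_force: 88.5
```

```bash
python3 st.py
python3 - <<'E'
from h import *
cv2.imwrite('pics/w5.png',camera('wrist')[:,:,::-1]);S=camera('scene');T=camera('top')
cv2.imwrite('pics/c5.png',np.hstack([cv2.resize(T[150:250,90:210],(480,400),interpolation=2),cv2.resize(S[180:270,320:392],(320,400),interpolation=2)])[:,:,::-1])
E
```

```text
clk 20.88 mid along 90.1 lat 1.3 z 57.2 | F along 9.1 lat 1.0 z -4.8 yaw 97.36 tilt [-0.0005  0.0023] M [ 2.03  0.13 -0.02]
```

View pics/c5.png

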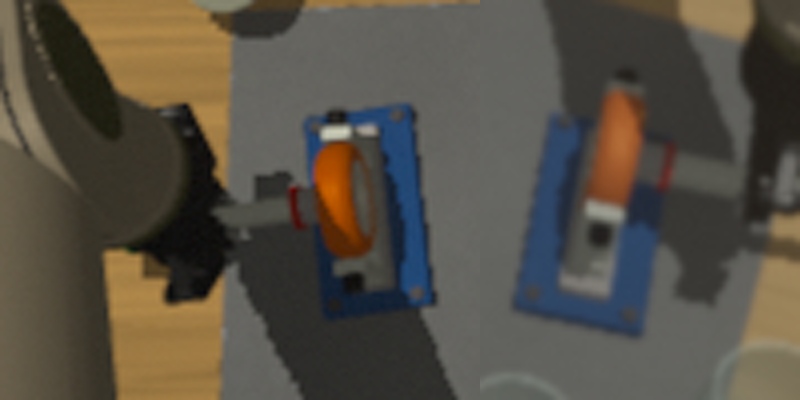

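The picture shows the red collar standing off the hub, so only the nose is in, and force has held at about 9 N. The no-go end is refused. I'll draw it out, lift, and return to the rack.

carry_out(commands=[[[0.02,0,0,0,0,0],[0.03,0,0,0,0,0],[0.1,0,0,0,0,0],[0.2,0,0,0,0,0],[0.2,0,0,0,0,0],[0.2,0,0,0,0,0],[0,0,-0.3,0,0,0],[0,0,-0.6,0,0,0],[0,0,-0.7,0,0,0],[0,0,-0.6,0,0,0],[0,0,-0.4,0,0,0],[-0.3,0,0,0,0,0],[-0.6,0,0,0,0,0],[-0.7,0,0,0,0,0],[-0.7,0,0,0,0,0],[-0.7,0,0,0,0,0],[-0.7,0,0,0,0,0],[-0.7,0,0,0,0,0],[-0.7,0,0,0,0,0],[-0.7,0,0,0,0,0]]])

```text
clock: 22.7
position: [0.5137, 0.076, 0.1606]
ee_rot: [0.661, 0.75, -0.0, -0.0]
ft_force: [0.7, -0.1, -4.2]
grip_width: 0.17
grasp_force: 88.8
```

carry_out(commands=[[[-0.7,0,0,0,0,0],[-0.8,-0.1,0,0,0,0],[-0.8,-0.1,0,0,0,0],[-0.8,-0.1,0,0,0,0],[-0.8,-0.1,0,0,0,0],[-0.8,-0.1,0,0,0,0],[-0.8,-0.1,0,0,0,0],[-0.8,-0.1,0,0,0,0],[-0.7,-0.1,0,0,0,0],[-0.4,-0.1,0,0,0,0],[0,0,0,0,0,0.5],[0,0,0,0,0,0.5],[0,0,0,0,0,0.5],[0,0,0,0,0,0.5],[0,0,0,0,0,0.45],[0,0,0,0,0,0],[0,0,0,0,0,0],[0,0,0,0,0,0]]])

```text
clock: 24.2
position: [0.5157, -0.2199, 0.1608]
ee_rot: [0.751, 0.66, -0.0, -0.0]
ft_force: [0.1, 0.3, -2.9]
grip_width: 0.169
grasp_force: 88.6
```

Run:
```python
from h import *
plan([.5122,-.2312,.070],np.radians(82.66))
p=camera_params('wrist');im=camera('wrist')
np.savez('w6.npz',**p);cv2.imwrite('pics/w6.png',im[:,:,::-1])
```

```text
clk 24.2 tcp [ 0.5157 -0.2199  0.1608] yaw 82.65 tilt [-0.0005  0.0002] F [ 0.1  0.3 -2.9] grip 0.169 88.6
turn units -0.002 shift units (new tool axes) [-0.291 -0.049  2.271]
```

View pics/w6.png

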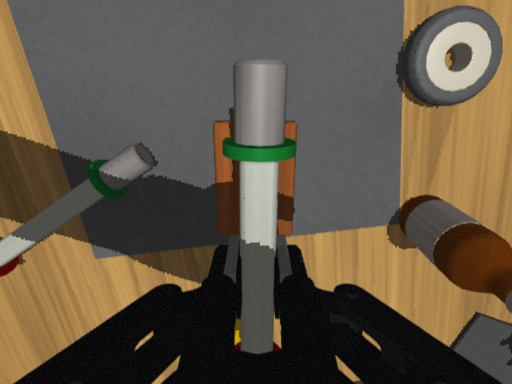

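The gauge sits over the rack (brown, u 215–297) and is aligned with it. I'll correct by -11.6 mm along and -2 mm lateral, then descend most of the way.

carry_out(commands=[[[-0.15,-0.03,0,0,0,0],[-0.14,-0.02,0.2,0,0,0],[0,0,0.5,0,0,0],[0,0,0.6,0,0,0],[0,0,0.5,0,0,0],[0,0,0.3,0,0,0],[0,0,0.17,0,0,0],[0,0,0,0,0,0],[0,0,0,0,0,0],[0,0,0,0,0,0]]])

```text
clock: 25.08
position: [0.5133, -0.2314, 0.0713]
ee_rot: [0.751, 0.66, 0.0, 0.001]
ft_force: [1.0, -0.9, -2.9]
grip_width: 0.169
grasp_force: 88.7
```

Run:
```python
from h import *
plan([.5122,-.2312,.0453],np.radians(82.66))
```

```text
clk 25.08 tcp [ 0.5133 -0.2314  0.0713] yaw 82.57 tilt [ 0.0016 -0.0004] F [ 1.  -0.9 -2.9] grip 0.169 88.7
turn units -0.014 shift units (new tool axes) [ 0.001 -0.029  0.651]
```

carry_out(commands=[[[0,-0.015,0.1,0,0,0],[0,0,0.15,0,0,0],[0,0,0.15,0,0,0],[0,0,0.1,0,0,0],[0,0,0.06,0,0,0],[0,0,0.03,0,0,0],[0,0,0,0,0,0],[0,0,0,0,0,0],[0,0,0,0,0,0]]])

```text
clock: 25.83
position: [0.5122, -0.2309, 0.0469]
ee_rot: [0.751, 0.66, 0.0, 0.0]
ft_force: [0.1, 0.5, -4.0]
grip_width: 0.172
grasp_force: 88.7
```

carry_out(commands=[[[0,0,0.02,0,0,0],[0,0,0.02,0,0,0],[0,0,0.02,0,0,0],[0,0,0,0,0,0],[0,0,0,0,0,0]]])

```text
clock: 26.25
position: [0.5122, -0.2308, 0.0448]
ee_rot: [0.751, 0.66, 0.0, -0.0]
ft_force: [-3.2, 2.5, 4.7]
grip_width: 0.166
grasp_force: 90.0
```

It is seated, as the wrist force reversed sign. I'll open and lift straight up.

carry_out(commands=[[[0,0,0,0,0,0],[0,0,0,0,0,0],[0,0,0,0,0,0],[0,0,0,0,0,0],[0,0,0,0,0,0],[0,0,0,0,0,0],[0,0,0,0,0,0],[0,0,0,0,0,0],[0,0,0,0,0,0],[0,0,0,0,0,0]]], hand=-1)

```text
clock: 27.08
position: [0.5121, -0.2308, 0.0443]
ee_rot: [0.751, 0.66, 0.0, -0.0]
ft_force: [-0.5, 0.5, 0.7]
grip_width: 0.998
grasp_force: 0.0
```

carry_out(commands=[[[0,0,-0.1,0,0,0],[0,0,-0.2,0,0,0],[0,0,-0.4,0,0,0],[0,0,-0.5,0,0,0],[0,0,-0.6,0,0,0],[0,0,-0.6,0,0,0],[0,0,-0.6,0,0,0],[0,0,-0.5,0,0,0],[0,0,-0.3,0,0,0],[0,0,0,0,0,0],[0,0,0,0,0,0],[0,0,0,0,0,0]]])

```text
clock: 28.08
position: [0.5116, -0.2305, 0.1952]
ee_rot: [0.751, 0.66, -0.0, -0.001]
ft_force: [-0.0, 0.0, -0.3]
grip_width: 1.004
grasp_force: 0.0
```

Run:
```python
from h import *
p=camera_params('wrist');im=camera('wrist');cv2.imwrite('pics/w7.png',im[:,:,::-1])
for c,r in(('g',((45,90,40),(85,255,255))),('r',((0,160,60),(4,255,255)))):print(c,[(a,s[4],ray(p,a,.066)) for a,s in blobs(im,*r)[0] if s[4]>60])
```

```text
g [(array([258.6, 114.4]), np.int32(223), array([ 0.51932835, -0.17472307,  0.066     ])), (array([119.5, 161.4]), np.int32(449), array([ 0.38962782, -0.19962048,  0.066     ]))]
r [(array([ 14.8, 236.4]), np.int32(503), array([ 0.26724278, -0.25984217,  0.066     ])), (array([255.7, 237.6]), np.int32(103), array([ 0.50141266, -0.29157173,  0.066     ]))]
```

View pics/w7.png

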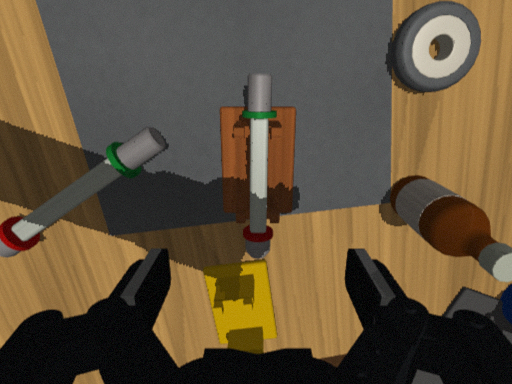

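The gauge lies in its rack where it started (green collar at (259,114), red at (256,238)), released, and the arm is clear.

```bash
python3 -c "
from workcell import hand_in
print(hand_in())"
```

```text
the job is handed in; nothing more can be done
None
```

The job is handed in with no verdict returned: the go end went home with light collar contact (about 5 N), the no-go end was refused at about 9 N with only its nose in, and the gauge is back in its rack and released (about 28 s of the 72 s used).

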